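# Clear the gasket groove of the control-box lid and show the pick

## Robot

A 6-joint arm with a two-finger parallel gripper is mounted at the origin on the work surface. World frame = base frame: x ahead of the robot, y to its left, z up, the work surface at z = 0. Lengths are in mm, angles in rad, forces in N, time in s.
With the tool pointing down it reaches from about 400 to 925 mm from the base axis. Payload 12.5 kg.
Tool frame: the origin (TCP) lies on the centre line of the jaws, within the pads' length; the fingertips stand 14 mm ahead of it and the grasp point (between the pads) lies 5 mm behind it; z points along the fingers, x is the direction in which the jaws open and shut, and the axes are right-handed (so a half turn about z gives the same grasp; the last joint's range is limited). The gripper opens to 95 mm and grips with 3 to 60 N. Pads are 20 mm wide; open, the fingers measure 119 mm over their backs; the gripper's body (75 mm by 180 mm) begins 59 mm behind the grasp point.
Start: joints at [1.153, 0.491, 1.559, -0, 1.092, -0.106], TCP at [191.715, 594.887, 228.661] pointing down, gripper open.
Joint ranges: [-3.1, 3.1], [-0.84, 2.19], [0.05, 2.79], [-1.13, 4.28], [0.06, 2.93], [-2.69, 2.69]. Speed limits (rad/s): [2.22, 2.22, 2.79, 3.14, 3.14, 3.14].

## Interface

Orientations are given as [roll, pitch, yaw] about the fixed x, y, z axes, in that order (R = Rz(yaw) Ry(pitch) Rx(roll)).
In Python, from cell import state, read_camera, job_done gives the robot as it stands.
- The arm moves only by the shell command python3 -m handwheel 'ROWS'. ROWS is JSON, a list of rows, each an object of numbers: "hand": the finger opening in m, from 0 to 0.0951; "x", "y", "z": the shift along the world's x, y, z in m; "spin": the turn about the world's z in units of 5 degrees (1.0 is 5 degrees). In form: [{"hand": .., "x": .., "y": .., "z": .., "spin": ..}, ...]. A call has 1 to 20 rows; each row is the pose to reach, as a shift and turn from the pose commanded when the call began; what a row does not reach only later rows make up. A row lasts 1/12 s, in which the tool goes at most 41.7 mm and 7.16 degrees, less where a joint would pass 70% of its speed; a pose out of reach is approached as far as the arm can. A call with a gripper value outside its range is refused whole. The fingers move at their own pace and stop on an object; the grip force is fixed at half the most. Time passes only in rows, so rows that repeat a pose let the fingers close. It gives the time, the measured TCP pose, the force and the opening at its end, in the units of the state.
- state(): the state, without advancing time (a new reading comes with each control period).
- read_camera(name): name is "scene" or "top"; returns a dict with "img" (400x640x3 uint8, red, green, blue), "fx", "fy", "cx", "cy" (pixels), "T" (4x4, takes a point from camera to world coordinates). Camera axes: x right, y down, z forward; pixel columns grow to the right and rows downward; lengths in mm; the calibration is good to about 2 mm. A picture is of the moment at which its call begins. There is no depth.
- job_done(): hands the job in, once; it reports no verdict.
The state is a dict: "t": time; "joints": joint angles; "qvel": joint speeds; "tau": joint torques, N m; "eef_pos": TCP position; "tcp_rot": TCP orientation; "ft_force": force on the tool from outside, world axes, zero at the start; "moment": the same for the moment, N m; "opening": opening from 0.0 (shut) to 1.0 (fully open).
Only numpy, scipy, OpenCV 4.12 (cv2) and the standard library are available. Lean on these libraries where they do the work, as an engineer would, in place of code of your own. Each camera call takes 0.05 s, during which the arm holds its last target. There are 200 camera calls.

## Task

Draw the square-handled pick up out of the tool stand and run its tip gently and slowly (about 4 cm a second) down in the empty gasket groove of the enclosure lid, all the way from the end by the hinge lugs to the other end. Then lift the pick, lean it over about 45 degrees from upright, in any direction, with its tip still the lower end and at least 15 cm above the bench, so the tip can be looked over, and finish while still holding it there. Leave the other tools and everything else on the bench where they are.

Things in the scene. Friction and masses are not known exactly. Their poses are not given: they have to be found in the camera images.
- pick_center (a point): Centre of the pick's handle: black, square, 20 x 20 mm, 70 mm tall (the only square one). Below it a round steel collar 30 mm across, 6 mm thick, then a straight shank 6 mm across, 80 mm long. This point is 35 mm below the handle's top, 41 above the collar's underside, 121 above the tip. z up along the tool, x and y square to the flat sides. Hangs loosely in the stand; about 70 g.
- pick_tip (a point): The lower, rounded end of the pick's shank, on its axis; same axes as the pick.
- stand: Fixed aluminium tool stand, 70 (x) x 220 (y) x 110 mm high; 8 mm top plate with three 14 mm square holes along y (-70, 0, 70 mm). Origin under the base's centre, z up. Pick, nut driver and T key hang there in any order, collars resting on the plate. A tool comes out straight up and is free once lifted 80 mm.
- lid: Cream enclosure lid, 180 (x) x 260 (y) x 30 mm high, fixed, inside up, gasket groove round its rim. Three sides are filled with black rubber; the long side nearest the robot is empty: a straight groove 12 mm wide, 8 deep, 226 long, floor 22 mm above the bench, middle line at x = -79 mm. Two hinge lugs stick out of its short +y side. Origin under its centre, z up.
- groove_start (a point): On the floor (middle of the width) of the empty groove, 13 mm from its closed end on the side of the hinge lugs. Axes as the lid's: the groove runs from here along -y.
- groove_end (a point): On the floor of the empty groove, 13 mm from its other closed end, 200 mm from groove_start.
- nutdriver_center (a point): Bystander in the stand: nut driver with a round black handle 26 mm across, 60 mm tall; point at the handle's centre, 36 mm above the stand's plate.
- tee_key_center (a point): Bystander in the stand: hex key with a T handle, a bar 66 mm long and 16 mm thick along its x; point at the bar's centre, 52 mm above the stand's plate.
- gland: Bystander lying in the lid: grey cable gland, 32 mm across, 32 mm high; origin under its centre.
- terminal: Bystander lying in the lid: white terminal strip 24 x 66 x 16 mm; origin under its centre.
- jar: Bystander: small jar, 60 mm across, 70 mm high; origin under its centre.
- tape: Bystander: roll of tape lying flat, 90 mm across, 20 mm high; origin under its centre.
- relay: Bystander: black relay 30 x 45 x 40 mm high; origin under its centre.
Not all that is in view belongs to the job. What is shaped like the part that bears pick_center but red is not meant. Leave any green or pink look-alike of the stand alone.

How it is judged (in metres and radians):
On the way, in this order (a step that is already met when the one before it is completed fails the run):
1. the pick has been drawn up out of the stand and is held, its tip above the stand's top plate (contact force between the fingers and pick above 0.5 N and height (world z) of pick_tip above 0.114 m), for 0.1 s.
2. its tip is down in the empty groove at the hinge-lug end (within 15 mm of groove_start) (contact force between the fingers and pick above 0.5 N and x of pick_tip in the frame of groove_start between -0.006 and 0.006 m and z of pick_tip in the frame of groove_start between -0.004 and 0.007 m and y of pick_tip in the frame of groove_start between -0.015 and 0.02 m), for 0.1 s.
3. its tip is in the groove a quarter of the way along (x of pick_tip in the frame of groove_start between -0.006 and 0.006 m and z of pick_tip in the frame of groove_start between -0.004 and 0.007 m and y of pick_tip in the frame of groove_start between -0.06 and -0.04 m), for 0.04 s.
4. its tip is in the groove half of the way along (x of pick_tip in the frame of groove_start between -0.006 and 0.006 m and z of pick_tip in the frame of groove_start between -0.004 and 0.007 m and y of pick_tip in the frame of groove_start between -0.11 and -0.09 m), for 0.04 s.
5. its tip is in the groove three quarters of the way along (x of pick_tip in the frame of groove_start between -0.006 and 0.006 m and z of pick_tip in the frame of groove_start between -0.004 and 0.007 m and y of pick_tip in the frame of groove_start between -0.16 and -0.14 m), for 0.04 s.
6. its tip is in the groove at the other end (within 15 mm of groove_end) (contact force between the fingers and pick above 0.5 N and x of pick_tip in the frame of groove_start between -0.006 and 0.006 m and z of pick_tip in the frame of groove_start between -0.004 and 0.007 m and y of pick_tip in the frame of groove_start between -0.22 and -0.185 m), for 0.1 s.
At the end, for the whole second after the job is handed in: The pick is held in the fingers, at rest (under 0.03 m/s), touching neither stand nor lid, its tip more than 0.15 m above the bench and its long axis leaned 30 to 60 degrees (0.52 to 1.05 rad) from upright, handle uppermost (contact force between the fingers and pick above 0.5 N and height (world z) of pick_tip above 0.15 m and angle between pick_center's own z axis and vertical between 0.52 and 1.05 rad and linear speed of pick below 0.03 m/s and contact force between pick and stand below 0.05 N and contact force between pick and lid below 0.05 N); the arm keeps its last pose, push and grip.
It fails at once if the tool moves faster than 0.15 m/s while its tip is in the groove ((x of pick_tip in the frame of groove_start between -0.006 and 0.006 m and z of pick_tip in the frame of groove_start between -0.004 and 0.007 m and y of pick_tip in the frame of groove_start between -0.22 and 0.02 m) and linear speed of pick above 0.15 m/s).
It fails at once if the pick presses on the lid with more than 25 N (contact force between pick and lid above 25 N).
It fails at once if another tool or a bystander is moved by more than 30 mm (distance of any of nutdriver_center, tee_key_center, gland, terminal, jar, tape, relay from where it was at the start of the episode above 0.03 m).
It also fails if it takes over 58 s, if anything falls off the work surface, if the arm or the gripper's body presses on something with over 40 N, if the wrist force passes 120 N, or if a joint passes its speed limit or range.

## Working session

There is one attempt and no reset: what is moved stays moved. The work goes in short steps, Python scripts to look and compute and a shell command to move; the robot and the scene stay as the last step left them, time stands still between calls to the robot, and variables do not carry over. Pictures are saved under pics/ and viewed, about 8 in all and at most 12, crops included, and the job is handed in when it is done.

```bash
mkdir -p pics; cat > h.py <<'E'
import numpy as np, cv2
from cell import state, read_camera
def shot(n,name,crop=None,s=1):
    c=read_camera(n); im=c['img'][:,:,::-1]
    np.savez('pics/'+name+'.npz',**{k:c[k] for k in('img','fx','fy','cx','cy','T')})
    save(im,name,crop,s); return c
def save(im,name,crop=None,s=1):
    if crop: im=im[crop[1]:crop[3],crop[0]:crop[2]]
    cv2.imwrite('pics/'+name+'.png',cv2.resize(im,None,fx=s,fy=s,interpolation=cv2.INTER_CUBIC))
def ray(c,u,v):
    T=np.array(c['T']); d=T[:3,:3]@np.array([(u-c['cx'])/c['fx'],(v-c['cy'])/c['fy'],1]); return T[:3,3],d
def at_z(c,u,v,z):
    o,d=ray(c,u,v); return o+d*(z-o[2])/d[2]
def proj(c,p):
    T=np.array(c['T']); q=T[:3,:3].T@(np.array(p)-T[:3,3]); return np.array([c['fx']*q[0]/q[2]+c['cx'],c['fy']*q[1]/q[2]+c['cy']])
E
python3 -c "
from h import *
for n in('top','scene'):
  c=shot(n,n+'0'); print(n,c['fx'],np.round(c['T'],3).tolist())
print(state())"
```

```text
top 418.0018013743432 [[-0.022, -0.981, 0.191, 295.166], [-1.0, 0.021, -0.006, -15.849], [0.002, -0.191, -0.982, 1252.58], [0.0, 0.0, 0.0, 1.0]]
scene 385.47768690836006 [[0.417, 0.547, -0.726, 1210.995], [0.909, -0.236, 0.344, -345.833], [0.017, -0.803, -0.596, 683.807], [0.0, 0.0, 0.0, 1.0]]
{'t': 0.1, 'joints': array([ 1.15336382e+00,  4.91495283e-01,  1.55936785e+00,  1.67434592e-05,
        1.09169978e+00, -1.05611558e-01]), 'qvel': array([ 1.03286217e-03, -2.68803090e-03, -4.87972308e-03,  1.76506202e-03,
        4.90767399e-05,  7.23714142e-04]), 'tau': array([ 2.75680140e-03, -6.13626909e+01, -2.58606470e+01,  6.94040372e-02,
        4.70383256e-02, -5.64366985e-05]), 'eef_pos': array([191.64904323, 594.6910201 , 228.12977618]), 'tcp_rot': array([-3.14147561e+00,  9.63289965e-04,  1.25896771e+00]), 'ft_force': array([0.66466001, 0.69033689, 0.23773558]), 'moment': array([ 0.04455826, -0.01513328, -0.02733238]), 'opening': 0.9975577456078109}
```

View pics/top0.png

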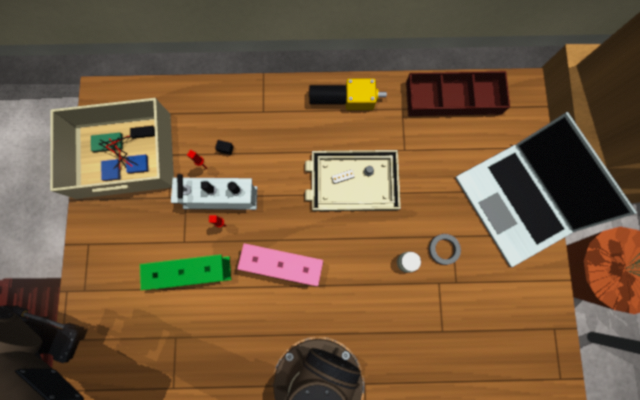

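View pics/scene0.png

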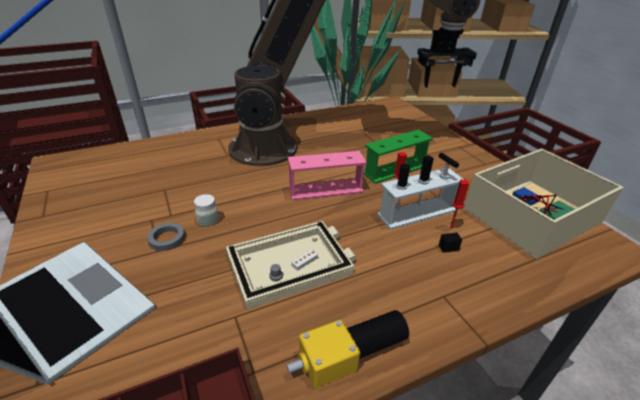

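```bash
python3 -c "
import cv2,numpy as np
t=cv2.imread('pics/top0.png');s=cv2.imread('pics/scene0.png')
R=lambda i,b,k:cv2.resize(i[b[1]:b[3],b[0]:b[2]],None,fx=k,fy=k,interpolation=cv2.INTER_CUBIC)
a=R(t,(160,140,270,240),5);cv2.imwrite('pics/c1.png',np.vstack([a[:0],R(t,(165,145,265,235),6)]))
b=R(t,(300,145,405,215),7)
cv2.imwrite('pics/c2.png',b)
cv2.imwrite('pics/c3.png',R(s,(370,140,480,230),7))
"
```

```text
Traceback (most recent call last):
ValueError: all the input array dimensions except for the concatenation axis must match exactly, but along dimension 1, the array at index 0 has size 550 and the array at index 1 has size 600
```

```bash
python3 -c "
from h import *
t=cv2.imread('pics/top0.png');s=cv2.imread('pics/scene0.png')
save(t,'c1',(165,145,265,235),6);save(t,'c2',(300,145,405,215),7);save(s,'c3',(370,140,480,230),7)
"
```

```text
(no output)
```

View pics/c1.png

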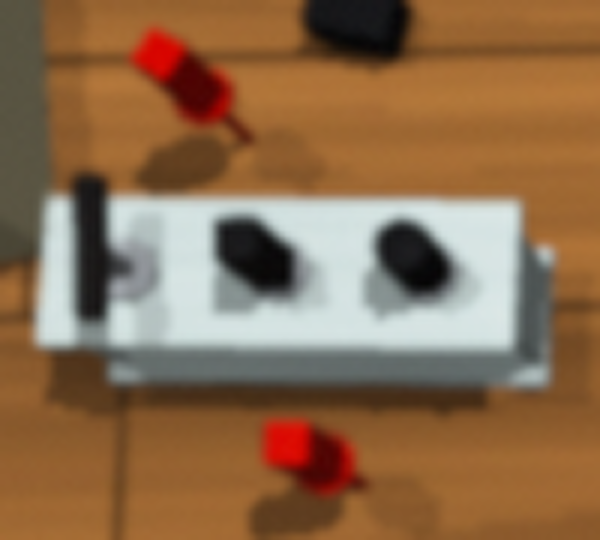

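View pics/c2.png

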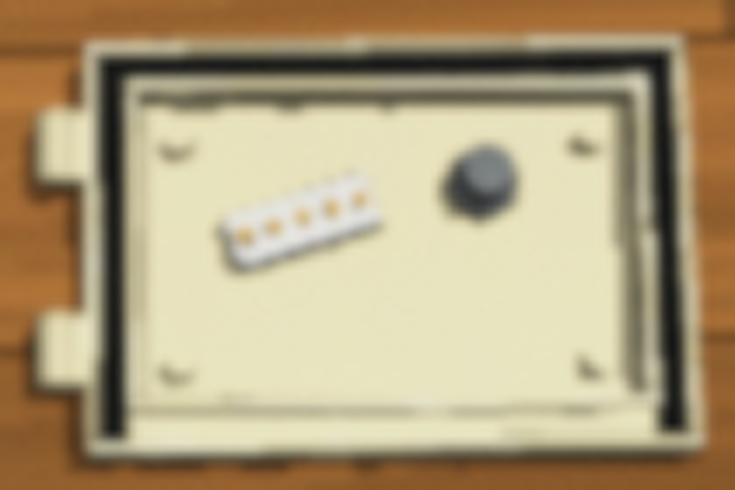

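View pics/c3.png

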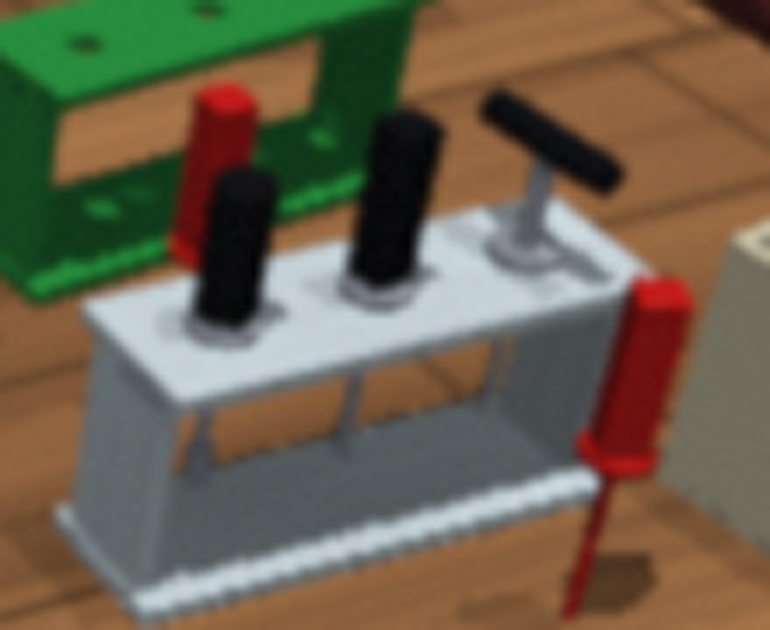

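```bash
python3 -c "
from h import *
c=dict(np.load('pics/top0.npz')); s=dict(np.load('pics/scene0.npz'))
A=lambda p,z:at_z(c,p[0]/6+165,p[1]/6+145,z)
B=lambda p,z:at_z(c,p[0]/7+300,p[1]/7+145,z)
S=lambda p,z:at_z(s,p[0]/7+370,p[1]/7+140,z)
r=lambda x:np.round(x,1).tolist()
P=[A(p,110) for p in[(48,197),(522,200),(522,350),(36,347)]]
print('stand top',[r(p) for p in P],r(np.mean(P,0)),[r(np.linalg.norm(P[i]-P[(i+1)%4])) for i in range(4)])
P2=[S(p,110) for p in[(82,306),(180,405),(655,275),(555,192)]]
print('stand scene',[r(p) for p in P2],r(np.mean(P2,0)))
print('pick top',r(A((240,238),186)),'scene',r(S((410,122),186)))
print('collar',r(A((272,275),116)),r(S((377,288),113)))
print('red',r(A((160,50),156)),r(A((290,445),156)),r(S((662,292),156)), r(S((228,98),156)))
Q=[B(p,30) for p in[(85,42),(683,37),(705,450),(85,457)]]
print('lid',[r(p) for p in Q],r(np.mean(Q,0)),[r(np.linalg.norm(Q[i]-Q[(i+1)%4])) for i in range(4)])
for a,b in((Q[0],Q[1]),(Q[3],Q[2])):print('yaw',np.degrees(np.arctan2(*( (a-b)[[1,0]]))))
for a,b in((P[0],P[1]),(P[3],P[2])):print('yaw',np.degrees(np.arctan2(*( (a-b)[[1,0]]))))
print(r(B((345,430),30)))
"
```

```text
stand top [[575.7, 396.9, 110.0], [569.5, 175.3, 110.0], [498.3, 174.6, 110.0], [504.5, 399.1, 110.0]] [537.0, 286.5, 110.0] [221.6, 71.2, 224.6, 71.2]
stand scene [[506.9, 173.9, 110.0], [576.1, 172.1, 110.0], [577.2, 392.8, 110.0], [512.1, 397.9, 110.0]] [543.1, 284.2, 110.0]
pick top [536.9, 285.1, 186.0] scene [544.0, 282.6, 186.0]
collar [534.9, 289.5, 116.0] [545.0, 282.9, 113.0]
red [631.9, 332.7, 156.0] [449.8, 268.5, 156.0] [637.7, 328.2, 156.0] [459.9, 265.2, 156.0]
lid [[670.2, 6.8, 30.0], [667.0, -253.3, 30.0], [485.2, -252.4, 30.0], [487.8, 9.8, 30.0]] [577.6, -122.3, 30.0] [260.0, 181.8, 262.3, 182.4]
yaw 89.2822183957312
yaw 89.42429543716834
yaw 88.40497549391057
yaw 88.4125325219691
[497.0, -100.4, 30.0]
```

The square pick hangs in the stand's middle hole, with the T key on the +y side, the round nut driver on the -y side, and red decoys in front and behind. The lid's empty groove is on its near side, and its lugs point to +y. The two cameras disagree by about 6 mm in x, so I'll refine against the gripper.

```bash
python3 -m handwheel '[{"hand":0.07,"x":0.348,"y":-0.310,"z":0.02,"spin":-14.7},{"hand":0.07,"x":0.348,"y":-0.310,"z":0.02,"spin":-14.7},{"hand":0.07,"x":0.348,"y":-0.310,"z":0.02,"spin":-14.7},{"hand":0.07,"x":0.348,"y":-0.310,"z":0.02,"spin":-14.7},{"hand":0.07,"x":0.348,"y":-0.310,"z":0.02,"spin":-14.7},{"hand":0.07,"x":0.348,"y":-0.310,"z":0.02,"spin":-14.7},{"hand":0.07,"x":0.348,"y":-0.310,"z":0.02,"spin":-14.7},{"hand":0.07,"x":0.348,"y":-0.310,"z":0.02,"spin":-14.7},{"hand":0.07,"x":0.348,"y":-0.310,"z":0.02,"spin":-14.7},{"hand":0.07,"x":0.348,"y":-0.310,"z":0.02,"spin":-14.7},{"hand":0.07,"x":0.348,"y":-0.310,"z":0.02,"spin":-14.7},{"hand":0.07,"x":0.348,"y":-0.310,"z":0.02,"spin":-14.7},{"hand":0.07,"x":0.348,"y":-0.310,"z":0.02,"spin":-14.7},{"hand":0.07,"x":0.348,"y":-0.310,"z":0.02,"spin":-14.7},{"hand":0.07,"x":0.348,"y":-0.310,"z":0.02,"spin":-14.7},{"hand":0.07,"x":0.348,"y":-0.310,"z":0.02,"spin":-14.7}]'
python3 -c "
from h import *
c=shot('scene','scene1'); save(c['img'][:,:,::-1],'c4',(365,90,485,180),6)
p=state()['eef_pos']; print(state()['tcp_rot'])
for o in(0,14):print((proj(c,p-[0,0,o])-[365,90])*6)"
```

```text
t: 1.43
eef_pos: [538.6, 286.0, 248.7]
tcp_rot: [-3.142, 0.0, -0.022]
ft_force: [0.5, 0.7, 1.0]
opening: 0.734
[-3.14158669e+00  7.57279599e-05 -2.17565978e-02]
[408.38140203 266.06302487]
[401.93444853 296.23288469]
```

View pics/c4.png

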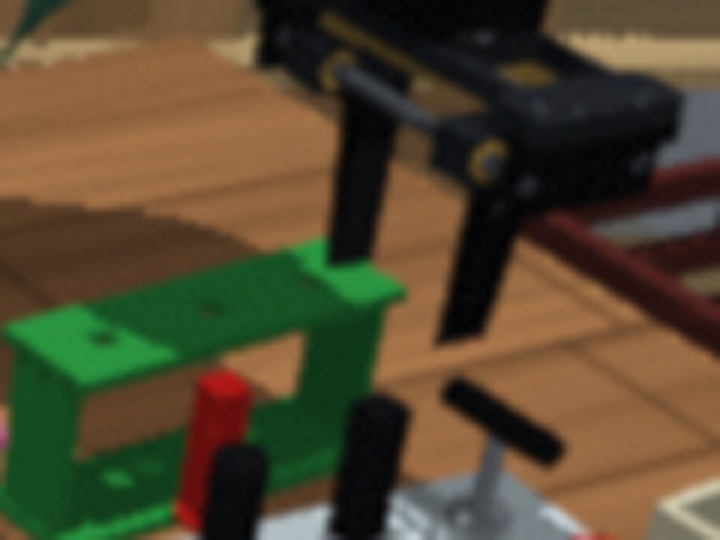

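```bash
python3 -m handwheel '[{"hand":0.07,"x":0.001,"y":-0.001,"z":-0.02},{"hand":0.07,"x":0.001,"y":-0.001,"z":-0.04},{"hand":0.07,"x":0.001,"y":-0.001,"z":-0.06},{"hand":0.07,"x":0.001,"y":-0.001,"z":-0.08},{"hand":0.07,"x":0.001,"y":-0.001,"z":-0.092},{"hand":0.07,"x":0.001,"y":-0.001,"z":-0.102},{"hand":0.07,"x":0.001,"y":-0.001,"z":-0.102},{"hand":0.01,"x":0.001,"y":-0.001,"z":-0.102},{"hand":0.01,"x":0.001,"y":-0.001,"z":-0.102},{"hand":0.01,"x":0.001,"y":-0.001,"z":-0.102},{"hand":0.01,"x":0.001,"y":-0.001,"z":-0.102},{"hand":0.01,"x":0.001,"y":-0.001,"z":-0.102},{"hand":0.01,"x":0.001,"y":-0.001,"z":-0.102},{"hand":0.01,"x":0.001,"y":-0.001,"z":-0.102},{"hand":0.01,"x":0.001,"y":-0.001,"z":-0.102},{"hand":0.01,"x":0.001,"y":-0.001,"z":-0.102},{"hand":0.01,"x":0.001,"y":-0.001,"z":-0.102}]'
```

```text
invalid input
```

```bash
python3 -m handwheel '[{"hand":0.07,"x":0.001,"y":-0.001,"z":-0.02,"spin":0},{"hand":0.07,"x":0.001,"y":-0.001,"z":-0.04,"spin":0},{"hand":0.07,"x":0.001,"y":-0.001,"z":-0.06,"spin":0},{"hand":0.07,"x":0.001,"y":-0.001,"z":-0.08,"spin":0},{"hand":0.07,"x":0.001,"y":-0.001,"z":-0.092,"spin":0},{"hand":0.07,"x":0.001,"y":-0.001,"z":-0.102,"spin":0},{"hand":0.07,"x":0.001,"y":-0.001,"z":-0.102,"spin":0},{"hand":0.01,"x":0.001,"y":-0.001,"z":-0.102,"spin":0},{"hand":0.01,"x":0.001,"y":-0.001,"z":-0.102,"spin":0},{"hand":0.01,"x":0.001,"y":-0.001,"z":-0.102,"spin":0},{"hand":0.01,"x":0.001,"y":-0.001,"z":-0.102,"spin":0},{"hand":0.01,"x":0.001,"y":-0.001,"z":-0.102,"spin":0},{"hand":0.01,"x":0.001,"y":-0.001,"z":-0.102,"spin":0},{"hand":0.01,"x":0.001,"y":-0.001,"z":-0.102,"spin":0},{"hand":0.01,"x":0.001,"y":-0.001,"z":-0.102,"spin":0},{"hand":0.01,"x":0.001,"y":-0.001,"z":-0.102,"spin":0},{"hand":0.01,"x":0.001,"y":-0.001,"z":-0.102,"spin":0}]'
```

```text
t: 2.9
eef_pos: [540.7, 283.9, 146.7]
tcp_rot: [3.142, -0.0, -0.024]
ft_force: [-0.2, -0.1, 0.8]
opening: 0.211
```

```bash
python3 -m handwheel '[{"hand":0.01,"x":0,"y":0,"z":0.01,"spin":0},{"hand":0.01,"x":0,"y":0,"z":0.02,"spin":0},{"hand":0.01,"x":0,"y":0,"z":0.035,"spin":0},{"hand":0.01,"x":0,"y":0,"z":0.05,"spin":0},{"hand":0.01,"x":0,"y":0,"z":0.065,"spin":0},{"hand":0.01,"x":0,"y":0,"z":0.08,"spin":0},{"hand":0.01,"x":0,"y":0,"z":0.095,"spin":0},{"hand":0.01,"x":0,"y":0,"z":0.11,"spin":0},{"hand":0.01,"x":0,"y":0,"z":0.125,"spin":0},{"hand":0.01,"x":0,"y":0,"z":0.14,"spin":0},{"hand":0.01,"x":0,"y":0,"z":0.15,"spin":0},{"hand":0.01,"x":0,"y":0,"z":0.15,"spin":0},{"hand":0.01,"x":0,"y":0,"z":0.15,"spin":0},{"hand":0.01,"x":0,"y":0,"z":0.15,"spin":0}]'
```

```text
t: 4.07
eef_pos: [540.4, 283.8, 296.0]
tcp_rot: [3.141, 0.001, -0.024]
ft_force: [0.3, -0.1, -1.1]
opening: 0.211
```

```bash
python3 -m handwheel '[{"hand":0.01,"x":-0.005,"y":-0.03,"z":0,"spin":0.1},{"hand":0.01,"x":-0.01,"y":-0.06,"z":0,"spin":0.1},{"hand":0.01,"x":-0.015,"y":-0.09,"z":0,"spin":0.1},{"hand":0.01,"x":-0.02,"y":-0.12,"z":0,"spin":0.1},{"hand":0.01,"x":-0.025,"y":-0.15,"z":0,"spin":0.1},{"hand":0.01,"x":-0.03,"y":-0.18,"z":0,"spin":0.1},{"hand":0.01,"x":-0.035,"y":-0.21,"z":0,"spin":0.1},{"hand":0.01,"x":-0.04,"y":-0.24,"z":-0.02,"spin":0.1},{"hand":0.01,"x":-0.041,"y":-0.27,"z":-0.04,"spin":0.1},{"hand":0.01,"x":-0.041,"y":-0.29,"z":-0.06,"spin":0.1},{"hand":0.01,"x":-0.041,"y":-0.305,"z":-0.08,"spin":0.1},{"hand":0.01,"x":-0.041,"y":-0.305,"z":-0.1,"spin":0.1},{"hand":0.01,"x":-0.041,"y":-0.305,"z":-0.12,"spin":0.1},{"hand":0.01,"x":-0.041,"y":-0.305,"z":-0.13,"spin":0.1},{"hand":0.01,"x":-0.041,"y":-0.305,"z":-0.134,"spin":0.1},{"hand":0.01,"x":-0.041,"y":-0.305,"z":-0.134,"spin":0.1},{"hand":0.01,"x":-0.041,"y":-0.305,"z":-0.134,"spin":0.1}]'
python3 -c "
from h import *
a=shot('scene','scene2'); b=shot('top','top2')
p=state()['eef_pos']-[0,0,116.7]; print(p,proj(a,p),proj(b,p))
A=a['img'][175:305,225:365,::-1];B=b['img'][145:225,300:440,::-1]
save(np.vstack([A]),'c5',None,5.7);save(B,'c6',None,5.7)"
```

```text
t: 5.48
eef_pos: [500.0, -20.9, 163.1]
tcp_rot: [3.142, -0.001, -0.015]
ft_force: [-0.4, 0.4, -0.9]
opening: 0.211
[500.12998772 -20.97690681  46.86178802] [313.99382853 218.89574042] [322.46936154 205.00958265]
```

View pics/c5.png

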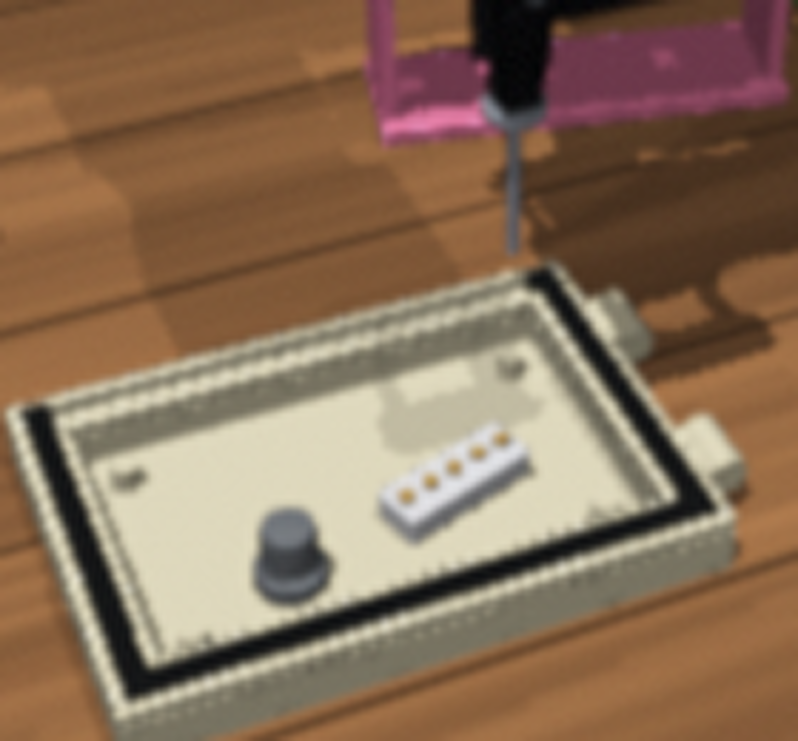

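View pics/c6.png

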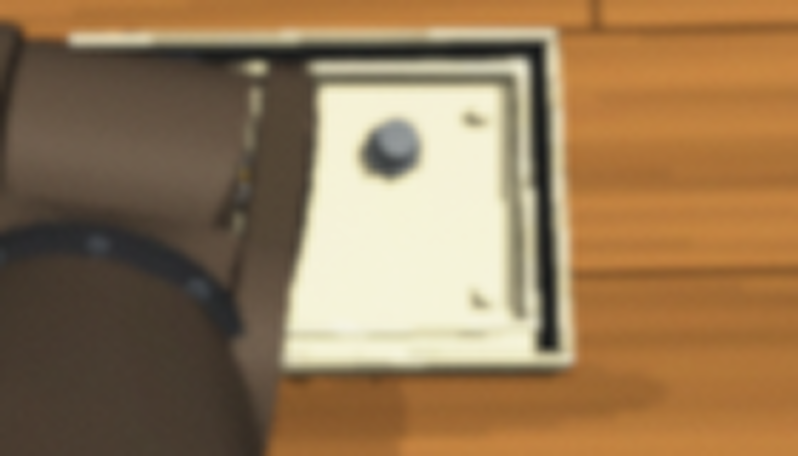

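```bash
python3 -c "
from h import *
s=dict(np.load('pics/scene2.npz'))
px=np.array([(555,262),(8,408),(118,712),(737,515)])/5.7+[225,175]-[1.2,0.5]
P=np.array([at_z(s,u,v,30)[:2] for u,v in px]); print(P.round(1))
L=np.array([(-90,130),(-90,-130),(90,-130),(90,130)])
def fit(P):
    z=(P-P.mean(0))@[1,1j]; w=L@[1,1j]; th=np.angle(np.sum(z*w.conj())); return P.mean(0),np.degrees(th),abs(np.sum(z*w.conj()))/np.sum(abs(w)**2)
c,th,k=fit(P); print(c,th,k)
t=np.radians(th);R=np.array([[np.cos(t),-np.sin(t)],[np.sin(t),np.cos(t)]])
for q in[(-79,100),(-79,-100)]:print(c+R@q)
# rays of the groove/rim lines
for y in(113,0,-113):
  print([ ((proj(s,[*(c+R@[x,y]),30])+[1.2,.5]-[225,175])*5.7).round(0).tolist() for x in(-90,-85,-73,-68)])
"
```

```text
[[ 495.     2.5]
 [ 490.8 -254.7]
 [ 668.3 -256.8]
 [ 672.5    2.1]]
[ 581.6421491  -126.71824495] -0.7652757589194386 0.99042670514039
[503.98481418 -25.67202615]
[ 501.31357727 -225.65418659]
[[524.0, 268.0], [528.0, 274.0], [539.0, 290.0], [543.0, 296.0]]
[[294.0, 330.0], [297.0, 337.0], [306.0, 353.0], [310.0, 360.0]]
[[45.0, 397.0], [48.0, 404.0], [54.0, 422.0], [57.0, 429.0]]
```

```bash
python3 -m handwheel '[{"hand":0.01,"x":0.002,"y":-0.004,"z":-0.004,"spin":0},{"hand":0.01,"x":0.002,"y":-0.004,"z":-0.008,"spin":0},{"hand":0.01,"x":0.002,"y":-0.004,"z":-0.012,"spin":0},{"hand":0.01,"x":0.002,"y":-0.004,"z":-0.014,"spin":0},{"hand":0.01,"x":0.002,"y":-0.004,"z":-0.014,"spin":0},{"hand":0.01,"x":0.002,"y":-0.004,"z":-0.014,"spin":0}]'
python3 -c "
from h import *
a=shot('scene','scene3')
p=state()['eef_pos']-[0,0,116.7]; print(p,state()['ft_force'])
x0,y0,k=290,205,16
save(a['img'][:,:,::-1],'c7',(x0,y0,x0+46,y0+34),k)
f=lambda q:((proj(a,q)-[x0,y0])*k).round(0).tolist()
print('tip pred',f(p))
for x in(494,498,500,502,504,506,510):print(x,f([x,p[1],30]),f([x,p[1],22]))"
```

```text
t: 6.08
eef_pos: [501.7, -25.1, 148.5]
tcp_rot: [-3.142, 0.0, -0.015]
ft_force: [-0.9, 1.2, -0.6]
opening: 0.211
[501.73002636 -25.07957127  31.93160247] [ 0.07324503  0.43384951 -0.71363143]
tip pred [364.0, 305.0]
494 [345.0, 286.0] [345.0, 323.0]
498 [355.0, 300.0] [355.0, 338.0]
500 [360.0, 308.0] [359.0, 345.0]
502 [365.0, 315.0] [364.0, 352.0]
504 [370.0, 322.0] [369.0, 359.0]
506 [375.0, 329.0] [374.0, 366.0]
510 [385.0, 344.0] [384.0, 381.0]
```

View pics/c7.png

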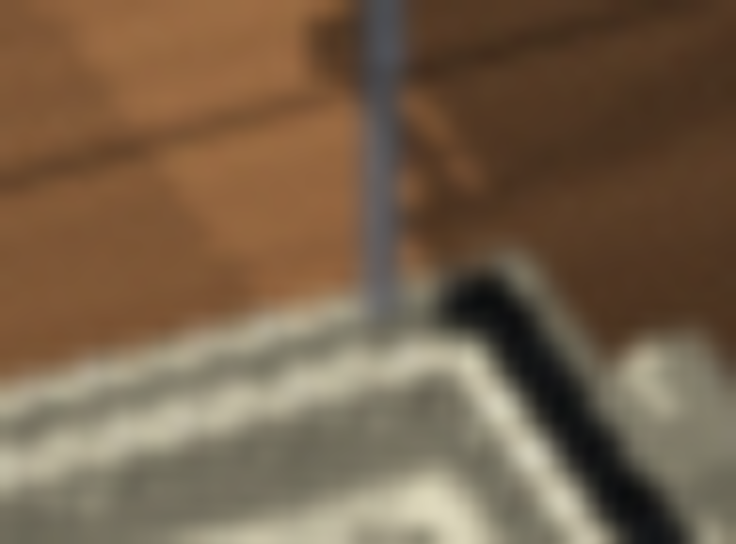

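The tip is in line with the groove, about 12 mm from the closed end, but roughly 1.5 mm too far towards the robot. I'll correct that and lower it gently.

```bash
python3 -m handwheel '[{"hand":0.01,"x":0.0017,"y":0,"z":0,"spin":0},{"hand":0.01,"x":0.0017,"y":0,"z":-0.0015,"spin":0},{"hand":0.01,"x":0.0017,"y":0,"z":-0.003,"spin":0},{"hand":0.01,"x":0.0017,"y":0,"z":-0.0045,"spin":0},{"hand":0.01,"x":0.0017,"y":0,"z":-0.0045,"spin":0}]'; python3 -m handwheel '[{"hand":0.01,"x":0,"y":0,"z":-0.0015,"spin":0},{"hand":0.01,"x":0,"y":0,"z":-0.003,"spin":0},{"hand":0.01,"x":0,"y":0,"z":-0.003,"spin":0}]'
```

```text
t: 6.55
eef_pos: [503.3, -25.1, 143.8]
tcp_rot: [-3.142, 0.0, -0.015]
ft_force: [-0.4, -0.7, -1.6]
opening: 0.213
t: 6.8
eef_pos: [503.3, -25.1, 140.9]
tcp_rot: [-3.142, 0.0, -0.015]
ft_force: [0.4, 0.2, -0.8]
opening: 0.212
```

```bash
for i in 1 2; do python3 -m handwheel '[{"hand":0.01,"x":0.001,"y":0,"z":0,"spin":0},{"hand":0.01,"x":0.001,"y":0,"z":0,"spin":0},{"hand":0.01,"x":0.001,"y":0,"z":0,"spin":0}]' | sed -n '2p;4p'; python3 -c "from h import *;print(state()['moment'])"; done; python3 -m handwheel '[{"hand":0.01,"x":-0.002,"y":0,"z":0,"spin":0},{"hand":0.01,"x":-0.003,"y":0,"z":0,"spin":0},{"hand":0.01,"x":-0.003,"y":0,"z":0,"spin":0}]'| sed -n '2p;4p'; python3 -c "from h import *;print(state()['moment'])";python3 -m handwheel '[{"hand":0.01,"x":-0.001,"y":0,"z":0,"spin":0},{"hand":0.01,"x":-0.001,"y":0,"z":0,"spin":0},{"hand":0.01,"x":-0.001,"y":0,"z":0,"spin":0}]'| sed -n '2p;4p'; python3 -c "from h import *;print(state()['moment'])"
```

```text
eef_pos: [504.5, -25.1, 141.2]
ft_force: [-1.0, 0.2, -1.4]
[-0.07961399  0.0312872   0.019059  ]
eef_pos: [505.5, -25.1, 141.2]
ft_force: [0.4, 0.1, -0.7]
[-0.09018433  0.08783473 -0.01403729]
eef_pos: [502.1, -25.1, 141.2]
ft_force: [0.0, -0.2, -0.2]
[-0.04028147  0.05673756 -0.01492954]
eef_pos: [501.4, -25.1, 141.2]
ft_force: [-0.5, 0.2, -0.5]
[-0.09415342  0.0423598   0.0076029 ]
```

```bash
python3 -m handwheel '[{"hand":0.01,"x":0.002,"y":0,"z":-0.001,"spin":0},{"hand":0.01,"x":0.002,"y":0,"z":-0.0013,"spin":0},{"hand":0.01,"x":0.002,"y":0,"z":-0.0013,"spin":0}]'; python3 -m handwheel '[{"hand":0.01,"x":0,"y":-0.0033,"z":0,"spin":0},{"hand":0.01,"x":-0.0001,"y":-0.0066,"z":0,"spin":0},{"hand":0.01,"x":-0.0001,"y":-0.0099,"z":0,"spin":0},{"hand":0.01,"x":-0.0002,"y":-0.0132,"z":0,"spin":0},{"hand":0.01,"x":-0.0002,"y":-0.0165,"z":0,"spin":0},{"hand":0.01,"x":-0.0002,"y":-0.0198,"z":0,"spin":0},{"hand":0.01,"x":-0.0003,"y":-0.0231,"z":0,"spin":0},{"hand":0.01,"x":-0.0003,"y":-0.0264,"z":0,"spin":0},{"hand":0.01,"x":-0.0004,"y":-0.0297,"z":0,"spin":0},{"hand":0.01,"x":-0.0004,"y":-0.033,"z":0,"spin":0},{"hand":0.01,"x":-0.0004,"y":-0.0363,"z":0,"spin":0},{"hand":0.01,"x":-0.0005,"y":-0.0396,"z":0,"spin":0},{"hand":0.01,"x":-0.0005,"y":-0.0429,"z":0,"spin":0},{"hand":0.01,"x":-0.0006,"y":-0.0462,"z":0,"spin":0},{"hand":0.01,"x":-0.0006,"y":-0.0495,"z":0,"spin":0},{"hand":0.01,"x":-0.0006,"y":-0.0528,"z":0,"spin":0},{"hand":0.01,"x":-0.0007,"y":-0.0561,"z":0,"spin":0},{"hand":0.01,"x":-0.0007,"y":-0.0594,"z":0,"spin":0},{"hand":0.01,"x":-0.0008,"y":-0.0627,"z":0,"spin":0},{"hand":0.01,"x":-0.0008,"y":-0.066,"z":0,"spin":0}]'
```

```text
t: 8.05
eef_pos: [503.5, -25.1, 139.7]
tcp_rot: [-3.142, -0.0, -0.015]
ft_force: [0.4, -0.7, -0.8]
opening: 0.212
t: 9.72
eef_pos: [502.6, -91.4, 139.9]
tcp_rot: [3.142, -0.0, -0.015]
ft_force: [-0.3, -1.2, -0.8]
opening: 0.212
```

```bash
python3 -m handwheel '[{"hand":0.01,"x":0,"y":-0.0033,"z":0,"spin":0},{"hand":0.01,"x":-0.0001,"y":-0.0066,"z":0,"spin":0},{"hand":0.01,"x":-0.0001,"y":-0.0099,"z":0,"spin":0},{"hand":0.01,"x":-0.0002,"y":-0.0132,"z":0,"spin":0},{"hand":0.01,"x":-0.0002,"y":-0.0165,"z":0,"spin":0},{"hand":0.01,"x":-0.0002,"y":-0.0198,"z":0,"spin":0},{"hand":0.01,"x":-0.0003,"y":-0.0231,"z":0,"spin":0},{"hand":0.01,"x":-0.0003,"y":-0.0264,"z":0,"spin":0},{"hand":0.01,"x":-0.0004,"y":-0.0297,"z":0,"spin":0},{"hand":0.01,"x":-0.0004,"y":-0.033,"z":0,"spin":0},{"hand":0.01,"x":-0.0004,"y":-0.0363,"z":0,"spin":0},{"hand":0.01,"x":-0.0005,"y":-0.0396,"z":0,"spin":0},{"hand":0.01,"x":-0.0005,"y":-0.0429,"z":0,"spin":0},{"hand":0.01,"x":-0.0006,"y":-0.0462,"z":0,"spin":0},{"hand":0.01,"x":-0.0006,"y":-0.0495,"z":0,"spin":0},{"hand":0.01,"x":-0.0006,"y":-0.0528,"z":0,"spin":0},{"hand":0.01,"x":-0.0007,"y":-0.0561,"z":0,"spin":0},{"hand":0.01,"x":-0.0007,"y":-0.0594,"z":0,"spin":0},{"hand":0.01,"x":-0.0008,"y":-0.0627,"z":0,"spin":0},{"hand":0.01,"x":-0.0008,"y":-0.066,"z":0,"spin":0}]'
```

```text
t: 11.38
eef_pos: [501.8, -157.4, 139.9]
tcp_rot: [3.142, -0.0, -0.015]
ft_force: [0.2, -0.7, -0.4]
opening: 0.21
```

```bash
python3 -m handwheel '[{"hand":0.01,"x":0,"y":-0.0033,"z":0,"spin":0},{"hand":0.01,"x":-0.0001,"y":-0.0066,"z":0,"spin":0},{"hand":0.01,"x":-0.0001,"y":-0.0099,"z":0,"spin":0},{"hand":0.01,"x":-0.0002,"y":-0.0132,"z":0,"spin":0},{"hand":0.01,"x":-0.0002,"y":-0.0165,"z":0,"spin":0},{"hand":0.01,"x":-0.0002,"y":-0.0198,"z":0,"spin":0},{"hand":0.01,"x":-0.0003,"y":-0.0231,"z":0,"spin":0},{"hand":0.01,"x":-0.0003,"y":-0.0264,"z":0,"spin":0},{"hand":0.01,"x":-0.0004,"y":-0.0297,"z":0,"spin":0},{"hand":0.01,"x":-0.0004,"y":-0.033,"z":0,"spin":0},{"hand":0.01,"x":-0.0004,"y":-0.0363,"z":0,"spin":0},{"hand":0.01,"x":-0.0005,"y":-0.0396,"z":0,"spin":0},{"hand":0.01,"x":-0.0005,"y":-0.0429,"z":0,"spin":0},{"hand":0.01,"x":-0.0006,"y":-0.0462,"z":0,"spin":0},{"hand":0.01,"x":-0.0006,"y":-0.0495,"z":0,"spin":0},{"hand":0.01,"x":-0.0006,"y":-0.0528,"z":0,"spin":0},{"hand":0.01,"x":-0.0007,"y":-0.0561,"z":0,"spin":0},{"hand":0.01,"x":-0.0007,"y":-0.0594,"z":0,"spin":0},{"hand":0.01,"x":-0.0008,"y":-0.0627,"z":0,"spin":0},{"hand":0.01,"x":-0.0008,"y":-0.066,"z":0,"spin":0}]'; python3 -m handwheel '[{"hand":0.01,"x":0,"y":-0.002,"z":0,"spin":0},{"hand":0.01,"x":0,"y":-0.002,"z":0,"spin":0},{"hand":0.01,"x":0,"y":-0.002,"z":0,"spin":0}]'
```

```text
t: 13.05
eef_pos: [501.0, -223.4, 139.9]
tcp_rot: [3.142, -0.0, -0.015]
ft_force: [0.3, 0.3, -0.4]
opening: 0.207
t: 13.3
eef_pos: [501.0, -225.2, 139.8]
tcp_rot: [-3.142, -0.0, -0.015]
ft_force: [0.0, -0.3, -1.0]
opening: 0.212
```

```bash
python3 -c "
from h import *
a=shot('scene','scene4'); save(a['img'][:,:,::-1],'c8',(205,190,275,250),11)
p=state()['eef_pos']-[0,0,116.7];print((proj(a,p)-[205,190])*11)"
```

```text
[368.27521797 631.45458346]
```

View pics/c8.png

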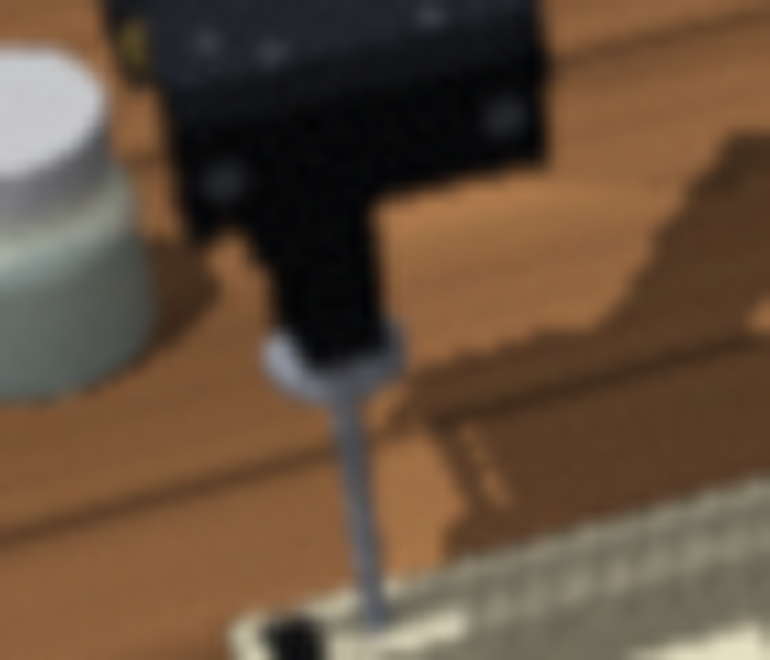

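```bash
python3 -m handwheel '[{"hand":0.01,"x":0,"y":-0.003,"z":0.001,"spin":0},{"hand":0.01,"x":0,"y":-0.0065,"z":0.002,"spin":0},{"hand":0.01,"x":0,"y":-0.010,"z":0.0022,"spin":0},{"hand":0.01,"x":0,"y":-0.014,"z":0.0021,"spin":0},{"hand":0.01,"x":0,"y":-0.018,"z":0.0019,"spin":0},{"hand":0.01,"x":0,"y":-0.022,"z":0.0016,"spin":0},{"hand":0.01,"x":0,"y":-0.026,"z":0.0011,"spin":0},{"hand":0.01,"x":0,"y":-0.030,"z":0.0004,"spin":0}]';python3 -m handwheel '[{"hand":0.01,"x":0,"y":-0.004,"z":-0.0009,"spin":0},{"hand":0.01,"x":0,"y":-0.008,"z":-0.0018,"spin":0},{"hand":0.01,"x":0,"y":-0.012,"z":-0.0029,"spin":0},{"hand":0.01,"x":0,"y":-0.016,"z":-0.004,"spin":0},{"hand":0.01,"x":0,"y":-0.020,"z":-0.0053,"spin":0}]'
```

```text
t: 14.02
eef_pos: [500.9, -255.1, 140.3]
tcp_rot: [-3.141, 0.0, -0.015]
ft_force: [0.6, 5.2, 2.6]
opening: 0.21
t: 14.43
eef_pos: [501.0, -275.6, 134.9]
tcp_rot: [3.141, -0.0, -0.015]
ft_force: [0.2, 3.5, 3.9]
opening: 0.213
```

```bash
python3 -m handwheel '[{"hand":0.01,"x":0,"y":-0.004,"z":-0.0016,"spin":0},{"hand":0.01,"x":0,"y":-0.008,"z":-0.0033,"spin":0},{"hand":0.01,"x":0,"y":-0.012,"z":-0.0052,"spin":0},{"hand":0.01,"x":0,"y":-0.0155,"z":-0.007,"spin":0},{"hand":0.01,"x":0,"y":-0.0185,"z":-0.0086,"spin":0}]';python3 -m handwheel '[{"hand":0.01,"x":0,"y":-0.0035,"z":-0.0022,"spin":0},{"hand":0.01,"x":0,"y":-0.007,"z":-0.0044,"spin":0},{"hand":0.01,"x":0,"y":-0.0105,"z":-0.0069,"spin":0},{"hand":0.01,"x":0,"y":-0.0135,"z":-0.0092,"spin":0},{"hand":0.01,"x":0,"y":-0.0167,"z":-0.0117,"spin":0}]';python3 -m handwheel '[{"hand":0.01,"x":0,"y":-0.003,"z":-0.0028,"spin":0},{"hand":0.01,"x":0,"y":-0.006,"z":-0.0056,"spin":0},{"hand":0.01,"x":0,"y":-0.009,"z":-0.0085,"spin":0},{"hand":0.01,"x":0,"y":-0.0117,"z":-0.0113,"spin":0},{"hand":0.01,"x":0,"y":-0.0117,"z":-0.0113,"spin":0}]'
```

```text
t: 14.85
eef_pos: [501.0, -294.2, 126.1]
tcp_rot: [3.141, -0.0, -0.015]
ft_force: [0.4, 2.3, 2.9]
opening: 0.209
t: 15.27
eef_pos: [501.1, -310.9, 114.6]
tcp_rot: [3.141, -0.0, -0.015]
ft_force: [-0.5, 0.2, 3.9]
opening: 0.21
t: 15.68
eef_pos: [501.2, -323.3, 103.2]
tcp_rot: [3.14, -0.001, -0.015]
ft_force: [-0.6, -1.9, 4.9]
opening: 0.207
```

Forces stayed under 6 N. Next I'll lift it clear and look.

```bash
python3 -m handwheel '[{"hand":0.01,"x":0,"y":0,"z":0.005,"spin":0},{"hand":0.01,"x":0,"y":0,"z":0.01,"spin":0},{"hand":0.01,"x":0,"y":0,"z":0.015,"spin":0},{"hand":0.01,"x":0,"y":0,"z":0.02,"spin":0},{"hand":0.01,"x":0,"y":0,"z":0.03,"spin":0},{"hand":0.01,"x":0,"y":0,"z":0.04,"spin":0},{"hand":0.01,"x":0,"y":0,"z":0.055,"spin":0},{"hand":0.01,"x":0,"y":0,"z":0.07,"spin":0},{"hand":0.01,"x":0,"y":0,"z":0.085,"spin":0},{"hand":0.01,"x":0,"y":0,"z":0.1,"spin":0},{"hand":0.01,"x":0,"y":0,"z":0.115,"spin":0},{"hand":0.01,"x":0,"y":0,"z":0.13,"spin":0},{"hand":0.01,"x":0,"y":0,"z":0.145,"spin":0},{"hand":0.01,"x":0,"y":0,"z":0.16,"spin":0},{"hand":0.01,"x":0,"y":0,"z":0.175,"spin":0},{"hand":0.01,"x":0,"y":0,"z":0.185,"spin":0},{"hand":0.01,"x":0,"y":0,"z":0.19,"spin":0},{"hand":0.01,"x":0,"y":0,"z":0.19,"spin":0},{"hand":0.01,"x":0,"y":0,"z":0.19,"spin":0},{"hand":0.01,"x":0,"y":0,"z":0.19,"spin":0}]'
python3 -c "
from h import *
a=shot('scene','scene5'); save(a['img'][:,:,::-1],'c9',(150,100,310,220),5)
g=state()['eef_pos']+[0,0,5]
f=lambda p:((proj(a,p)-[150,100])*5).round(0).tolist()
print(g,f(g))
for th in range(25,66,5):
  t=np.radians(th);e=np.array([-.012*-1,1,0]);ax=np.array([0,np.sin(t),-np.cos(t)])
  print(th,'collar',f(g+ax*41),'tip',f(g+ax*121.5),(g+ax*121.5)[2])"
```

```text
t: 17.35
eef_pos: [500.8, -321.8, 292.5]
tcp_rot: [-3.141, 0.001, -0.015]
ft_force: [0.2, -0.1, -1.2]
opening: 0.208
[ 500.79930555 -321.85769326  297.50602723] [125.0, 292.0]
25 collar [188.0, 363.0] tip [299.0, 489.0] 187.3896311077644
30 collar [195.0, 358.0] tip [319.0, 475.0] 192.28394067290807
35 collar [202.0, 352.0] tip [338.0, 459.0] 197.97905385160487
40 collar [208.0, 346.0] tip [355.0, 443.0] 204.43162739376154
45 collar [213.0, 340.0] tip [371.0, 425.0] 211.59255331855184
50 collar [218.0, 333.0] tip [385.0, 407.0] 219.40733265580283
55 collar [223.0, 326.0] tip [398.0, 387.0] 227.81649021606526
60 collar [226.0, 319.0] tip [408.0, 367.0] 236.75602723271737
65 collar [229.0, 311.0] tip [417.0, 346.0] 246.15790843122238
```

View pics/c9.png

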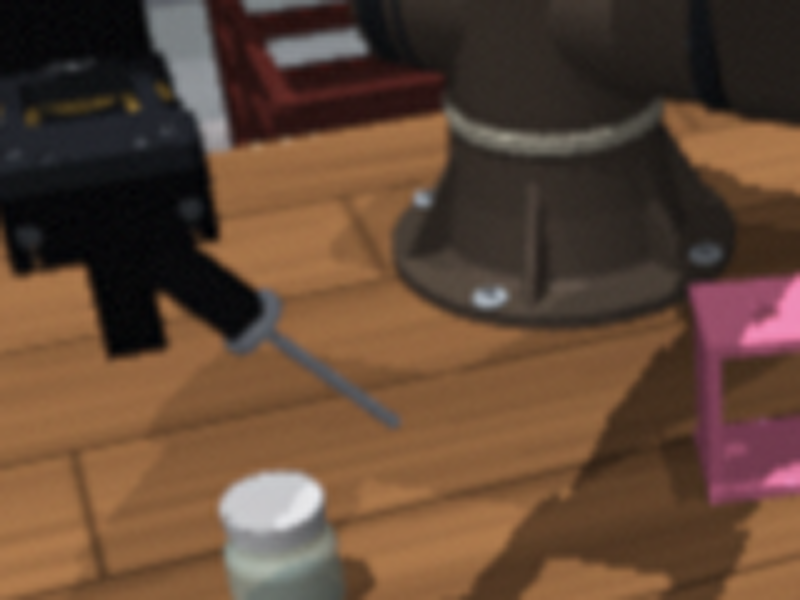

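```bash
python3 -m handwheel '[{"hand":0.01,"x":0,"y":0,"z":0,"spin":0},{"hand":0.01,"x":0,"y":0,"z":0,"spin":0},{"hand":0.01,"x":0,"y":0,"z":0,"spin":0},{"hand":0.01,"x":0,"y":0,"z":0,"spin":0},{"hand":0.01,"x":0,"y":0,"z":0,"spin":0},{"hand":0.01,"x":0,"y":0,"z":0,"spin":0},{"hand":0.01,"x":0,"y":0,"z":0,"spin":0},{"hand":0.01,"x":0,"y":0,"z":0,"spin":0},{"hand":0.01,"x":0,"y":0,"z":0,"spin":0},{"hand":0.01,"x":0,"y":0,"z":0,"spin":0},{"hand":0.01,"x":0,"y":0,"z":0,"spin":0},{"hand":0.01,"x":0,"y":0,"z":0,"spin":0}]'
python3 -c "
from h import *
a=dict(np.load('pics/scene5.npz')); b=shot('scene','scene6')
def pl(p):
  o,d=ray(a,p[0]/5+150-1.2,p[1]/5+100-.5); return o+d*(501-o[0])/d[0]
C,T=pl((262,327)),pl((397,423)); v=T-C
print(C,T,np.linalg.norm(v),'lean',np.degrees(np.arctan2(v[1],-v[2])))
d=np.abs(a['img'].astype(int)-b['img'])[100:220,150:310].max(2); print('changed px',(d>25).sum())
t=dict(np.load('pics/top0.npz')); u=shot('top','top7'); save(u['img'][:,:,::-1],'c10')"
```

```text
t: 18.4
eef_pos: [501.0, -322.0, 293.4]
tcp_rot: [-3.142, -0.0, -0.015]
ft_force: [-0.8, -0.2, -1.2]
opening: 0.209
[ 501.         -275.37912757  271.78752134] [ 501.         -227.25253984  211.8605968 ] 76.8596430591564 lean 38.76752599010597
changed px 18
```

View pics/c10.png

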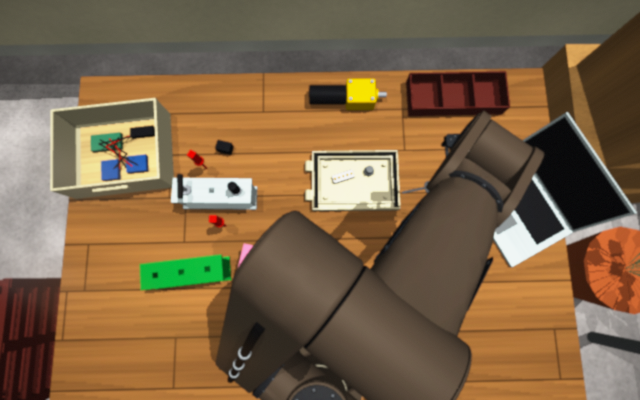

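```bash
python3 -c "
from cell import job_done; print(job_done())"
```

```text
the job is handed in; nothing more can be done
None
```

I drew the square-handled pick out of the stand's middle hole and ran its tip along the empty groove from the hinge-lug end to the other end. It is still held in the gripper, leaned over and clear of everything, and the job is handed in at about 18 s of the 58 s allowed.

- **Groove run:** I ran it at about 4 cm/s with the tip about 1 mm above the floor by my figures. A side-to-side check at the start met no wall over 4 mm of travel. Wrist forces during the run stayed within noise, at most about 1 N.
- **Lean:** The moves can only turn the gripper about the vertical. So I tipped the pick in the jaws by pushing it against the groove's closed end, with wrist readings of up to about 6 N. Then I lifted it.
- **Last checks:** From the scene image the lean is about 39° and the tip about 21 cm above the bench. The jaws were at about 20 mm, matching the handle, and hardly anything changed between two images about 1 s apart. The top image shows the other tools and the visible bystanders where they were; the arm hides the jar and tape in that view.
- **What disagreed:**
  - **Lean:** It is 39° rather than 45°, inside the 30–60° band.
  - **Grip:** The pick slid roughly 15 mm in the jaws while tipping, but it was still held.
  - **Cameras:** The two cameras differed by about 4–6 mm. I centred the groove using the tip seen close up and the side-to-side check instead.

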